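# Release the lid of the culture-box chamber

## Robot

A 6-joint arm with a two-finger parallel gripper is mounted at the origin on the work surface. World frame = base frame: x ahead of the robot, y to its left, z up, the work surface at z = 0. Lengths are in m, angles in degrees, forces in N, time in s.
With the tool pointing down it reaches from about 0.25 to 0.725 m from the base axis. Payload 9.7 kg.
Tool frame: the origin (TCP) lies at the very end of the fingers, on their centre line; the grasp point (between the pads) lies 19 mm behind it; z points along the fingers, y is the line along which they close (so a half turn about z gives the same grasp; the last joint's range is limited). The gripper opens to 85 mm and grips with 20 to 120 N. Pads are 22 mm wide; open, the fingers measure 114 mm over their backs; the gripper's body (76 mm by 85 mm) begins 54 mm behind the grasp point. The pads swing forward as they close: fully open they stand 13 mm farther back than shut.
Start: joints at [-76.662, 4.979, 10.078, 95.1, 0, 90], TCP at [0.127, -0.535, 0.231] pointing down, gripper open.
Joint ranges: [-179.16, 179.16], [-48.56, 103.87], [-65.8, 70.77], [-126.05, 130.52], [-82.76, 87.17], [-180, 180]. Speed limits (degrees/s): [127.2, 127.2, 147.25, 180, 180, 180].

## Interface

Orientations are given as [roll, pitch, yaw] about the fixed x, y, z axes, in that order (R = Rz(yaw) Ry(pitch) Rx(roll)).
In Python, from workcell import bot gives the robot as it stands.
- The arm moves only by the tool arm_command, never from a script. Its argument "series" is a list of rows, each a list of 4 numbers: the shift along the tool's x, y, z in m, then the turn about the tool's z in rad. A call has exactly 5 rows; each row is the pose to reach, as a shift and turn from the pose commanded when the call began, along the tool's axes at that moment; what a row does not reach only later rows make up. A row lasts 1/10 s, in which the tool goes at most 50 mm and 8.59 degrees, less where a joint would pass 70% of its speed; a pose out of reach is approached as far as the arm can. A call with a gripper value outside its range is refused whole. "hand" is the finger opening in m, from 0 to 0.0854, set as the call begins (left out, the last holds). The fingers move at their own pace and stop on an object; "grip_force" is the grip in N (left out, the last holds). Time passes only in rows, so rows that repeat a pose let the fingers close, or fill a call up. It gives the time, the measured TCP pose, the force, the opening and the grip force at its end, in the units of the state.
- bot.get_obs(): the state, without advancing time (a new reading comes with each control period).
- bot.camera(name): name is "scene" or "top"; returns a dict with "color" (384x512x3 uint8, blue, green, red), "camera_matrix" (3x3 intrinsics, pixels), "xyz" and "orientation" of the camera in the world. Camera axes: x right, y up, looking along -z (the intrinsics and any distortion apply to the point x, -y, -z); pixel columns grow to the right and rows downward; lengths in m; the calibration is good to about 2 mm. A picture is of the moment at which its call begins. There is no depth.
- bot.job_done(): hands the job in; it is judged then, once.
Trained networks look in the newest picture that a camera, given by its name, has taken for a name from the list of things; names that differ only in an ending like _2 or _b are one class to them, and where a whole thing is asked for, a point or a joint stands for the part that bears it (a point fixed in the world has none). Each returns a list of dicts, best first, with "confidence" (0 to 1); they miss things now and then, are a little off and sometimes report something else, mostly with a low value. They report only what shows in the picture. A call takes as long as a camera call. They do not tell look-alikes from the thing itself.
- bot.find_in(camera, target): "location" ([column, row] in pixels, amid what is visible of it).
- bot.mark_of(camera, target): "location" ([column, row] in pixels: a listed point, or the origin of a listed thing).
The state is a dict: "time": time; "q": joint angles; "qd": joint speeds; "joint_efforts": joint torques, N m; "ee_pos": TCP position; "tcp_rot": TCP orientation; "wrist_force": force on the tool from outside, world axes, zero at the start; "torque": the same for the moment, N m; "opening": finger opening in m; "grasp_force": force on a finger pad.
Only numpy, scipy, OpenCV 4.12 (cv2) and the standard library are available. Lean on these libraries where they do the work, as an engineer would, in place of code of your own. Each camera call takes 0.05 s, during which the arm holds its last target. There are 200 camera calls.

## Task

On the microscopy bench stand two clamshell sample chambers, one with a rectangular lid over a culture box and one with a round lid over a dish. Press the release button of the chamber with the rectangular lid so that its lid springs fully open, then draw back and leave it standing open. Keep the round-lidded chamber shut.

Things in the scene. Friction and masses are not known exactly. Their poses are not given: they have to be found in the camera images.
- box_chamber: The chamber to open, fixed: white tray 124 (x) x 120 (y) x 40 mm high with a clear culture box under a rectangular black-framed clear lid; on its front (own -x) a black ledge, 58 x 100 mm, 34 mm high, with the release button. Origin on the underside, 10 mm before the tray's centre; x points from button to hinge, z up. In all x -110 to 73 mm, y +-60 mm, closed lid's top at z = 50 mm.
- box_button_top (a point): Centre of the top of its release button: plain aluminium disc, 32 mm across, 18 mm proud of the ledge's middle, top at z = 52 mm, 85 mm before (own -x) the origin, 41 mm before the lid's edge. Pressed straight down it starts to move at 1.4 N and bottoms at 4 N and 6 mm; beyond 5 mm it frees the lid. It springs back. A small screw head 36 mm to its left does nothing.
- box_lid (a joint): Angle of the rectangular lid (rad): 0 shut and latched, 1.75 open at its stop. The lid (112 x 116 x 10 mm, about 0.14 kg) is hinged along the far (own +x) edge, 68 mm behind the origin, 40 mm up. Unlatched, a spring swings it up and over to the stop in about a second if nothing is in its way, and holds it there; latched, it cannot be lifted.
- dish_lid (a joint): Angle of the round lid (108 mm across) of the other chamber (rad): 0 shut, 1.75 fully open. That chamber, a round white well with a dish in it, has the same kind of ledge and release button and the same height. It is to stay shut.
Mind the look-alikes: they are no part of the job. Leave any yellow look-alike of the box_chamber alone.

How it is judged (in metres and radians):
At the end, for the whole second after the job is handed in: The rectangular lid stands open within about 10 degrees of its stop (angle over 1.57 rad) and at rest, and the round lid is shut (under 0.1 rad) (value of joint box_lid above 1.57 rad and velocity of joint box_lid between -0.1 and 0.1 rad/s and value of joint dish_lid below 0.1 rad); the robot touches nothing.
It fails at once if the round lid was opened (value of joint dish_lid above 0.1 rad).
It also fails if it takes over 29 s, if anything falls off the work surface, if the arm or the gripper's body presses on something with over 40 N, if the wrist force passes 120 N, or if a joint passes its speed limit or range.

## Working session

There is one attempt and no reset: what is moved stays moved. The work goes in short steps, Python scripts to look and compute and a tool call to move; the robot and the scene stay as the last step left them, time stands still between calls to the robot, and variables do not carry over. Pictures are saved under pics/ and viewed, at most 10 in all, crops included, and the job is handed in when it is done.

Besides the shell and the picture viewer there is one more tool, called after ">>>" as name(argument=value, ...) on one line, values as JSON. arm_command: Moves the arm, as the interface text tells. Its arguments: {"type":"object","properties":{"series":{"type":"array"},"hand":{"type":"number"},"grip_force":{"type":"number"}},"required":["series"]}

```bash
mkdir -p pics; cat > h.py <<'E'
import numpy as np, cv2
from scipy.spatial.transform import Rotation as R
def rot(o):
    o=np.array(o,float)
    if o.shape==(3,3): return o
    if o.shape==(4,): return R.from_quat(o).as_matrix()
    return R.from_euler('xyz',o,degrees=True).as_matrix()
def toworld(c,uv,z):
    K=np.array(c["camera_matrix"]);d=c.get("distortion",None)
    p=cv2.undistortPoints(np.array([[uv]],float),K,None if d is None else np.array(d))[0,0]
    r=rot(c["orientation"])@np.array([p[0],-p[1],-1]);o=np.array(c["xyz"])
    return o+r*(z-o[2])/r[2]
E
python3 - <<'E'
from workcell import bot
from h import *
for n in("top","scene"):
    c=bot.camera(n);cv2.imwrite(f"pics/{n}0.png",c["color"])
    print(n,{k:v for k,v in c.items() if k!="color"})
    for t,z in(("box_button_top",.052),("box_chamber",0)):
        for m in bot.mark_of(n,t): print(t,m,toworld(c,m["location"],z).round(4))
    for t in("box_lid","dish_lid"):
        for m in bot.find_in(n,t): print(t,m,toworld(c,m["location"],.05).round(4))
o=bot.get_obs();print(o["time"],o["ee_pos"],o["tcp_rot"],o["opening"])
E
```

```text
top {'camera_matrix': array([[406.32415702,   0.        , 249.1607142 ],
       [  0.        , 406.32415702, 187.88008801],
       [  0.        ,   0.        ,   1.        ]]), 'xyz': array([0.41749988, 0.06356405, 1.26809856]), 'orientation': array([  2.49351638,   0.44131787, -90.6705702 ])}
box_button_top {'location': [206.7, 263.5], 'confidence': 0.63} [0.247  0.2012 0.052 ]
box_button_top {'location': [117.1, 288.2], 'confidence': 0.56} [0.1769 0.4682 0.052 ]
box_button_top {'location': [177.9, 167.9], 'confidence': 0.4} [0.5333 0.2858 0.052 ]
box_chamber {'location': [217.1, 239.3], 'confidence': 0.91} [0.314  0.1742 0.    ]
box_chamber {'location': [132.8, 259.2], 'confidence': 0.91} [0.2554 0.4368 0.    ]
box_chamber {'location': [194.0, 140.7], 'confidence': 0.61} [0.6233 0.2443 0.    ]
box_lid {'location': [191.8, 134.3], 'confidence': 0.82} [0.6348 0.2437 0.05  ]
box_lid {'location': [131.6, 256.2], 'confidence': 0.8} [0.2707 0.4257 0.05  ]
box_lid {'location': [218.0, 233.0], 'confidence': 0.74} [0.3368 0.167  0.05  ]
dish_lid {'location': [331.0, 144.3], 'confidence': 0.
[... 574 characters left out ...]
4678 0.052 ]
box_chamber {'location': [427.1, 192.8], 'confidence': 0.96} [ 0.2525  0.4391 -0.    ]
box_chamber {'location': [306.4, 271.0], 'confidence': 0.6} [0.6141 0.2497 0.    ]
box_chamber {'location': [322.7, 176.8], 'confidence': 0.6} [0.3201 0.1774 0.    ]
box_lid {'location': [430.8, 184.6], 'confidence': 0.96} [0.2739 0.439  0.05  ]
box_lid {'location': [320.1, 166.9], 'confidence': 0.9} [0.3392 0.1715 0.05  ]
box_lid {'location': [307.6, 265.1], 'confidence': 0.71} [0.6323 0.2549 0.05  ]
dish_lid {'location': [149.0, 188.3], 'confidence': 0.64} [ 0.5981 -0.1717  0.05  ]
0.5 [ 0.12687435 -0.53515715  0.23126234] [-1.79998746e+02 -3.33491664e-04  1.33359355e+01] 0.08514492087349244
```

View pics/top0.png

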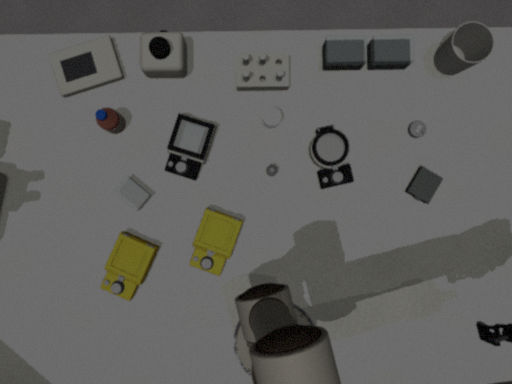

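View pics/scene0.png

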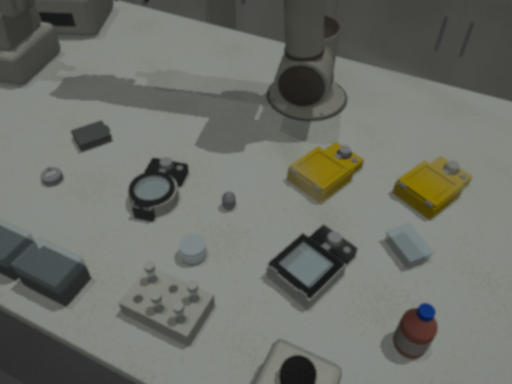

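The pictures show three rectangular chambers. In the top view, the black-framed white one has its lid at (191,138) and its button near (181,167). The two yellow look-alikes have buttons at (207,263) and (117,288). The round chamber is at (331,147), with its button at (338,177). I choose the black-framed one and check it in a close crop.

```bash
python3 - <<'E'
from workcell import bot
from h import *
a=cv2.imread("pics/top0.png")[105:190,150:230];b=cv2.imread("pics/scene0.png")[215:305,262:362]
A=cv2.resize(a,(400,425),interpolation=cv2.INTER_CUBIC);B=cv2.resize(b,(400,360),interpolation=cv2.INTER_CUBIC)
B=cv2.copyMakeBorder(B,0,65,0,0,cv2.BORDER_CONSTANT)
cv2.imwrite("pics/crop.png",cv2.convertScaleAbs(np.hstack([A,B]),alpha=1.6))
E
```

```text
(no output)
```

View pics/crop.png

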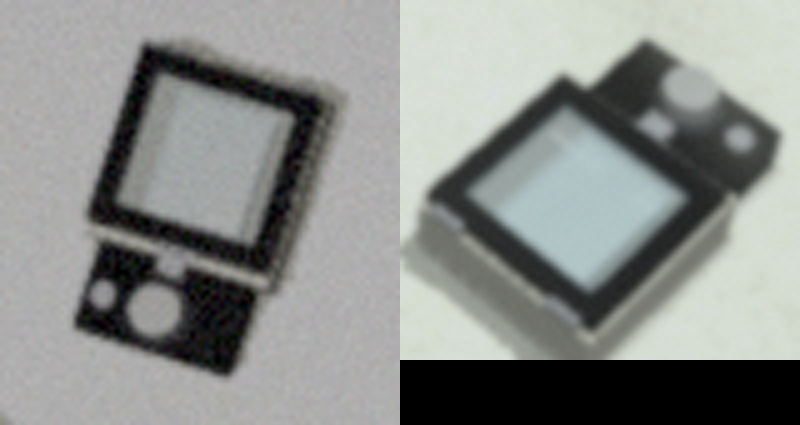

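The crop shows the white tray with the black-framed lid. The disc button is at top pixel (181,166.5), with the screw head to its left at (170.4,164), and at scene pixel (334.3,236). The ledge matches the description.

```bash
python3 - <<'E'
from workcell import bot
from h import *
t=bot.camera("top");s=bot.camera("scene")
print("btn",toworld(t,(180.6,166.2),.052),toworld(s,(334.2,236.1),.052))
P=[toworld(t,(150+u/5-.4,105+v/5-.4),.05)[:2] for u,v in((145,42),(327,98),(265,273),(88,217))]
P=np.array(P);print(P,[np.linalg.norm(P[i]-P[i-1]) for i in range(4)])
c=P.mean(0);x=(P[0]+P[1]-P[2]-P[3]);x/=np.linalg.norm(x);print("lid centre",c,"yaw",np.degrees(np.arctan2(x[1],x[0])))
print("btn from lid",c-x*(.085+.012)) # lid centre at +12
B=np.array([[262+u/4-.4,215+v/4-.4] for u,v in((563,77),(735,193),(590,330),(428,190))])-[100,0]
Q=np.array([toworld(s,b,.05)[:2] for b in B]);cq=Q.mean(0);print(Q,cq)
x2=Q[2]+Q[3]-Q[0]-Q[1];x2/=np.linalg.norm(x2);print(np.degrees(np.arctan2(x2[1],x2[0])),cq-x2*.097)
E
```

```text
btn [0.53829131 0.27768323 0.052     ] [0.53558441 0.27938338 0.052     ]
[[0.70024812 0.28339747]
 [0.66459421 0.17334591]
 [0.55882214 0.21158045]
 [0.59411007 0.31829255]] [np.float64(0.11172714017956001), np.float64(0.11568296105430903), np.float64(0.11247049709163633), np.float64(0.11239532481985845)]
lid centre [0.62944364 0.24665409] yaw -19.03941919530394
btn from lid [0.53775008 0.2782973 ]
[[0.56006675 0.21327082]
 [0.59105472 0.32447161]
 [0.70194174 0.28611729]
 [0.66230858 0.17817787]] [0.62884295 0.2505094 ]
-19.01468674054761 [0.53713574 0.28211302]
```

>>> arm_command(series=[[0.03,-0.0357,0,0],[0.06,-0.0713,0,0],[0.09,-0.107,0,0],[0.12,-0.1427,0,0],[0.15,-0.1783,0,0]], hand=0, grip_force=30)

```text
time: 1.1
ee_pos: [0.232, -0.3254, 0.2313]
tcp_rot: [180.0, -0.0, 13.3]
wrist_force: [1.6, -0.1, 0.9]
opening: 0.0127
grasp_force: 0.0
```

>>> arm_command(series=[[0.03,-0.0357,0,0],[0.06,-0.0713,0,0],[0.09,-0.107,0,0],[0.12,-0.1427,0,0],[0.15,-0.1783,0,0]])

```text
time: 1.6
ee_pos: [0.3369, -0.1172, 0.2316]
tcp_rot: [180.0, -0.1, 13.3]
wrist_force: [1.4, -1.5, 0.4]
opening: 0.0
grasp_force: 0.0
```

>>> arm_command(series=[[0.03,-0.0357,0,0],[0.06,-0.0713,0,0],[0.09,-0.107,0,0],[0.12,-0.1427,0,0],[0.15,-0.1783,0,0]])

```text
time: 2.1
ee_pos: [0.4418, 0.0913, 0.2315]
tcp_rot: [180.0, -0.1, 13.4]
wrist_force: [1.6, -0.8, 0.2]
opening: -0.0
grasp_force: 0.0
```

>>> arm_command(series=[[0.03,-0.0357,0,0],[0.06,-0.0713,0,0],[0.09,-0.107,0,0],[0.12,-0.143,0,0],[0.136,-0.164,0,0]])

```text
time: 2.6
ee_pos: [0.545, 0.1787, 0.2309]
tcp_rot: [-178.2, 0.1, 17.3]
wrist_force: [0.6, 0.7, -0.7]
opening: 0.0003
grasp_force: 0.0
```

>>> arm_command(series=[[0,0,0.03,0],[0,0,0.06,0],[0,0,0.09,0],[0,0,0.12,0],[0,0,0.13,0]])

```text
time: 3.1
ee_pos: [0.5419, 0.1794, 0.0982]
tcp_rot: [-178.1, 0.3, 17.4]
wrist_force: [0.1, -0.3, 0.1]
opening: -0.0002
grasp_force: 0.0
```

>>> arm_command(series=[[0,0,0,0],[0,0,0,0],[0,0,0,0],[0,0,0,0],[0,0,0,0]])

```text
time: 3.6
ee_pos: [0.5438, 0.1799, 0.1023]
tcp_rot: [-178.1, -0.0, 17.4]
wrist_force: [0.3, -0.6, -0.2]
opening: 0.0001
grasp_force: 0.0
```

```bash
python3 - <<'E'
from workcell import bot
from h import *
t=bot.camera("top");s=bot.camera("scene")
A=cv2.resize(t["color"][95:200,130:230],(400,420));B=cv2.resize(s["color"][175:280,270:370],(400,420))
cv2.imwrite("pics/over.png",cv2.convertScaleAbs(np.hstack([A,B]),alpha=1.6));o=bot.get_obs();print(o["ee_pos"],o["wrist_force"])
E
```

```text
[0.54357011 0.17986999 0.10183443] [ 0.35400185 -0.50647888 -0.33871851]
```

View pics/over.png

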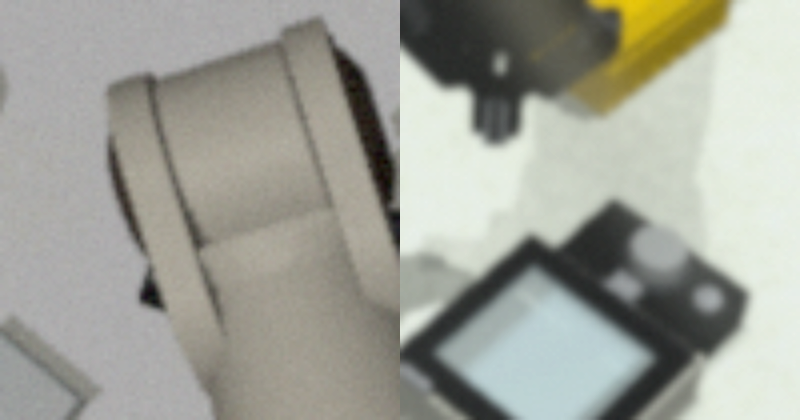

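The fingers hang at about (0.544, 0.180). The move stopped short of the button (scene crop (658,248)), so I check the joints.

```bash
python3 - <<'E'
from workcell import bot
o=bot.get_obs();print(o["q"],o["qd"],o["joint_efforts"],o["torque"])
E
```

```text
[ 17.36293258   7.4658018   -1.54068339  81.01505021   1.90215327
 179.94218848] [ 0.06491624  0.07346057 -0.19074201 -0.11636062 -0.01863629 -0.05830953] [-2.04611992e-03 -5.53021646e+01  4.70541358e+01  1.05414455e-02
  1.08122395e-01  6.28171819e-06] [-0.02654177  0.05711819 -0.01142088]
```

Joint 6 reached its 180° limit because yaw = q1 − q6 + 180. I turn the tool to increase the yaw, which frees it.

>>> arm_command(series=[[0,0,0,-0.14],[0,0,0,-0.28],[0,0,0,-0.42],[0,0,0,-0.56],[0,0,0,-0.7]])

```text
time: 4.2
ee_pos: [0.5434, 0.1798, 0.1015]
tcp_rot: [-178.5, -1.2, 57.8]
wrist_force: [-0.5, 0.7, -1.3]
opening: 0.0001
grasp_force: 0.0
```

>>> arm_command(series=[[0,0,0,-0.1],[0,0,0,-0.2],[0,0,0,-0.2],[0,0,0,-0.2],[0,0,0,-0.2]])

```text
time: 4.7
ee_pos: [0.5434, 0.1798, 0.1014]
tcp_rot: [-178.8, -1.5, 68.8]
wrist_force: [0.7, 0.5, 0.7]
opening: -0.0001
grasp_force: 0.0
```

```bash
python3 - <<'E'
from workcell import bot
from h import *
o=bot.get_obs();print(o["q"],o["ee_pos"],o["tcp_rot"],o["time"])
print(rot(o["tcp_rot"]).T@(np.array([.536,.280,.070])-o["ee_pos"]))
E
```

```text
[ 17.36614284   7.48104432  -1.57230161  81.00689365   1.90273687
 128.5028801 ] [0.54335252 0.17983859 0.1013965 ] [-178.76802971   -1.4514162    68.84665682] 4.7
[ 0.08993469 -0.04226768  0.03460206]
```

>>> arm_command(series=[[0.027,-0.013,0,0],[0.054,-0.025,0,0],[0.09,-0.042,0.01,0],[0.09,-0.042,0.02,0],[0.09,-0.042,0.03,0]])

```text
time: 5.2
ee_pos: [0.5358, 0.2804, 0.0739]
tcp_rot: [-178.8, -1.4, 69.0]
wrist_force: [0.1, -0.4, 0.6]
opening: 0.0003
grasp_force: 0.0
```

```bash
python3 - <<'E'
from workcell import bot
from h import *
s=bot.camera("scene");B=cv2.resize(s["color"][165:285,260:380],(600,600),interpolation=cv2.INTER_CUBIC)
cv2.imwrite("pics/over2.png",cv2.convertScaleAbs(B,alpha=1.6))
o=bot.get_obs();print(o["ee_pos"],o["tcp_rot"],o["wrist_force"],o["q"])
print(rot(o["tcp_rot"]).T@(np.array([.536,.280,.052])-o["ee_pos"]))
E
```

```text
[0.53523199 0.27935056 0.07187769] [-178.66884451   -1.32168311   68.94810326] [ 0.40278267 -1.19693872 -2.48506614] [ 26.67666456  12.05120809   0.35558266  78.22199277   1.87395905
 137.71455391]
[0.00042324 0.00094546 0.01987614]
```

View pics/over2.png

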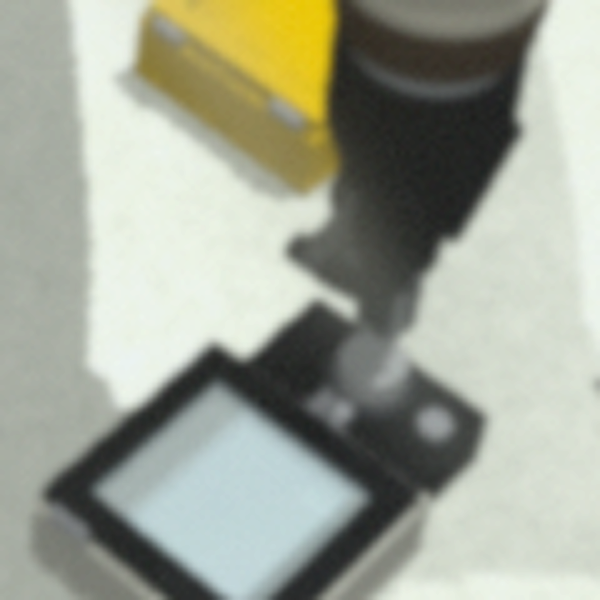

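The fingertip (388,340) hangs just above the button (370,365), clear of the lid. I press straight down.

>>> arm_command(series=[[0,0,0.008,0],[0,0,0.014,0],[0,0,0.019,0],[0,0,0.022,0],[0,0,0.024,0]])

```text
time: 5.75
ee_pos: [0.536, 0.2801, 0.0506]
tcp_rot: [-178.8, -1.4, 68.9]
wrist_force: [-0.9, -2.1, 3.0]
opening: -0.0
grasp_force: 1.3
```

>>> arm_command(series=[[0,0,0.001,0],[0,0,0.002,0],[0,0,0.003,0],[0,0,0.003,0],[0,0,0.003,0]])

```text
time: 6.25
ee_pos: [0.536, 0.2806, 0.0478]
tcp_rot: [-178.8, -1.5, 69.0]
wrist_force: [0.6, -2.3, 2.9]
opening: -0.0001
grasp_force: 1.6
```

Contact is made and the force is rising. I press on to bottom.

>>> arm_command(series=[[0,0,0.001,0],[0,0,0.002,0],[0,0,0.003,0],[0,0,0.003,0],[0,0,0.003,0]])

```text
time: 6.75
ee_pos: [0.5361, 0.2807, 0.046]
tcp_rot: [-178.8, -1.5, 69.0]
wrist_force: [-1.8, -5.7, 13.6]
opening: -0.0002
grasp_force: 6.5
```

```bash
python3 - <<'E'
from workcell import bot
from h import *
s=bot.camera("scene");B=cv2.resize(s["color"][125:305,230:410],(600,600),interpolation=cv2.INTER_CUBIC)
cv2.imwrite("pics/press.png",cv2.convertScaleAbs(B,alpha=1.6))
o=bot.get_obs();print(o["ee_pos"],o["wrist_force"])
E
```

```text
[0.53609931 0.28073744 0.04602893] [-2.73565812 -4.54018898 12.18911679]
```

View pics/press.png

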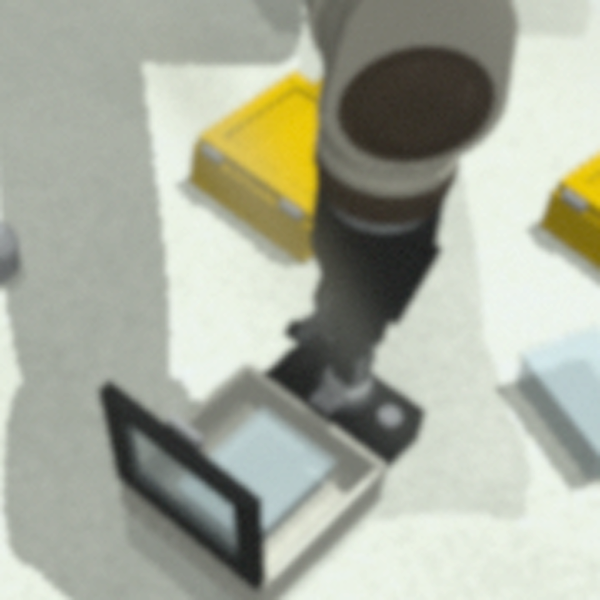

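The button bottomed out at 12 N and the lid is swinging open (crop (180,480)). I draw straight up, slightly away from the lid.

>>> arm_command(series=[[0,0,-0.01,0],[0,0,-0.03,0],[0,0,-0.06,0],[0,0,-0.09,0],[0,0,-0.12,0]])

```text
time: 7.3
ee_pos: [0.5367, 0.2772, 0.1654]
tcp_rot: [-178.7, -1.5, 69.0]
wrist_force: [0.5, 0.7, -0.1]
opening: 0.0
grasp_force: 0.0
```

>>> arm_command(series=[[0,0,-0.01,0],[0,0,-0.02,0],[0,0,-0.02,0],[0,0,-0.02,0],[0,0,-0.02,0]])

```text
time: 7.8
ee_pos: [0.5369, 0.2762, 0.183]
tcp_rot: [-178.7, -1.4, 69.0]
wrist_force: [-0.8, -0.4, 0.0]
opening: 0.0
grasp_force: 0.0
```

>>> arm_command(series=[[0,0,0,0],[0,0,0,0],[0,0,0,0],[0,0,0,0],[0,0,0,0]])

```text
time: 8.3
ee_pos: [0.5373, 0.2763, 0.1845]
tcp_rot: [-178.8, -1.5, 69.0]
wrist_force: [0.5, 0.4, -0.1]
opening: -0.0
grasp_force: 0.0
```

```bash
python3 - <<'E'
from workcell import bot
from h import *
s=bot.camera("scene");cv2.imwrite("pics/end.png",cv2.convertScaleAbs(s["color"],alpha=1.4))
o=bot.get_obs();print(o["time"],o["ee_pos"],o["wrist_force"])
E
```

```text
8.35 [0.53731416 0.27634651 0.18454755] [-0.14738914 -0.22499919 -0.60758306]
```

View pics/end.png

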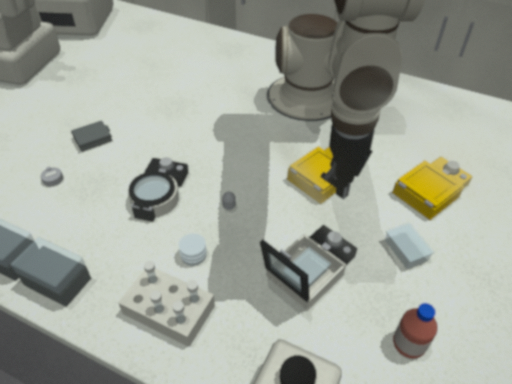

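The rectangular lid stands open at its stop (285,268), the round one is shut (152,190), and the gripper is clear of everything. I hand the job in.

```bash
python3 -c "
from workcell import bot
print(bot.job_done())"
```

```text
the job is handed in; nothing more can be done
None
```

I pressed the rectangular-lidded chamber's button and its lid sprang open; the last picture shows it standing open, the round lid shut and the arm clear, and I handed the job in at about 8.4 s (no verdict came back).

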